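# Take one plinth board from the rack and box it in the order column

## Robot

A 6-joint arm with a two-finger parallel gripper is mounted at the origin on the work surface. World frame = base frame: x ahead of the robot, y to its left, z up, the work surface at z = 0. Lengths are in m, angles in rad, forces in N, time in s.
With the tool pointing down it reaches from about 0.275 to 0.75 m from the base axis. Payload 10.2 kg.
Tool frame: the origin (TCP) lies on the centre line of the jaws, within the pads' length; the fingertips stand ctrl.tip_extent ahead of it and the grasp point (between the pads) lies 6 mm ahead of it (ctrl.tip_extent is the distance from the TCP to the fingertips, in m); y points along the fingers, z is the direction in which the jaws open and shut, and the axes are right-handed (so a half turn about y gives the same grasp; the last joint's range is limited). The gripper opens to 88 mm and grips with 3 to 60 N. Pads are 18 mm wide; open, the fingers measure 123 mm over their backs; the gripper's body (75 mm by 187 mm) begins 45 mm behind the grasp point.
Start: joints at [0.895, 0.313, 1.498, -0, 1.331, -0.223], TCP at [0.23, 0.472, 0.236] pointing down, gripper open.
Joint ranges: [-2.94, 2.94], [-0.97, 2.17], [0.19, 2.56], [-1.23, 4.37], [0.02, 3.11], [-2.88, 2.88]. Speed limits (rad/s): [2.39, 2.39, 3.01, 3.14, 3.14, 3.14].

## Interface

Orientations are given as a 3x3 rotation matrix whose columns are the frame's x, y, z axes.
In Python, from station import ctrl, read_camera, get_calibration gives the robot as it stands.
- The arm moves only by the shell command python3 -m handwheel 'ROWS' [FORCE]. ROWS is JSON, a list that holds one entry, the list of rows, each a list of 7 numbers: the turn, a rotation vector about the tool's x, y, z in rad, then the shift along the tool's x, y, z in m, then the closure, from -1 (fully open) to 1 (shut), so that 0 is half open. A call has 1 to 10 rows; each row is the pose to reach, as a shift and turn from the pose commanded when the call began, along the tool's axes at that moment; what a row does not reach only later rows make up. A row lasts 1/12 s, in which the tool goes at most 41.7 mm and 7.16 degrees, less where a joint would pass 70% of its speed; a pose out of reach is approached as far as the arm can. A call with a gripper value outside its range is refused whole. The fingers move at their own pace and stop on an object; FORCE is the grip in N (left out, the last holds). Time passes only in rows, so rows that repeat a pose let the fingers close. It gives the time, the measured TCP pose, the force and the opening at its end, in the units of the state.
- ctrl.get_state(): the state, without advancing time (a new reading comes with each control period).
- read_camera(name): name is "scene" or "top" or "wrist"; returns the picture (420x560x3 uint8, red, green, blue); there is no depth.
- get_calibration(name): a dict with "intrinsics" (3x3 intrinsics, pixels), "T" (4x4, takes a point from camera to world coordinates). Camera axes: x right, y down, z forward; pixel columns grow to the right and rows downward; lengths in m; the calibration is good to about 2 mm. A picture is of the moment at which its call begins: read the wrist's pose just before it. get_calibration takes no time and is no camera call; for the wrist camera it gives the pose at the moment of the call.
- ctrl.close_job(): hands the job in, once; it reports no verdict.
The state is a dict: "time": time; "joint_pos": joint angles; "qvel": joint speeds; "tau": joint torques, N m; "tcp_pos": TCP position; "orientation": TCP orientation; "ft_force": force on the tool from outside, world axes, zero at the start; "wrist_torque": the same for the moment, N m; "width": opening from 0.0 (shut) to 1.0 (fully open).
Only numpy, scipy, OpenCV 4.12 (cv2) and the standard library are available. Lean on these libraries where they do the work, as an engineer would, in place of code of your own. Each camera call takes 0.05 s, during which the arm holds its last target. There are 200 camera calls.

## Task

Make up a customer's order on the packing stand: take just the top plinth board from the rack (its sides are shut in by the rack's walls, so it has to be pushed out lengthwise from the open back, over the low front lip, and then taken by the end that comes out), lay it flat on the carton already standing there, and then gently set the loose closed carton on top of the board. Board and carton must lie squarely on the column, each with one end hard up against the upright stop of the stand. Leave the other boards lying as they are in the rack, the bottom carton where it stands, and the bell, jar and bowl undisturbed.

Things in the scene. Friction and masses are not known exactly. Their poses are not given: they have to be found in the camera images.
- rack: fixed rack turned up to 0.3 rad, left or right; origin at its underside's centre, x along its channel. Floor 8 mm thick; metal walls x -70 to 70 mm, 16 mm thick, 63 mm apart, to z = 58 mm. Back (+x, away from the robot) open. Front lip (-x) at x -77.5 to -71.5, to z = 34 mm: the top board passes over it. Four boards lie in it, 1.5 mm clear of each wall
- board_top: uppermost of four plinth boards, dark wood with brass-sheet face, 140 x 60 x 12 mm (x, y, z), about 0.2 kg; origin at its underside's centre, x along its length and the rack's. Starts with its upper face 56 mm above the table. Slides with 1 to 3 N of friction when pushed on its back end face above its underside; stays level if pushed out up to 60 mm. Sides grippable once out of the walls
- board_3: second from the top in the rack: plinth board, dark wood faced with thin brass sheet on top, 140 x 60 x 12 mm (x, y, z), about 0.2 kg; origin at the centre of its underside, x along its length, z up. 
- board_2: third from the top in the rack: plinth board, dark wood faced with thin brass sheet on top, 140 x 60 x 12 mm (x, y, z), about 0.2 kg; origin at the centre of its underside, x along its length, z up. 
- board_1: lowest in the rack: plinth board, dark wood faced with thin brass sheet on top, 140 x 60 x 12 mm (x, y, z), about 0.2 kg; origin at the centre of its underside, x along its length, z up. 
- stand: fixed plywood packing stand 190 x 120 mm, 6 mm thick, turned up to 0.3 rad, on the other side of the robot's centre line from the rack; origin about its underside's centre, z up. An upright wooden stop, 120 mm wide, crosses its far (+x) end: flat face towards the robot at x = +90 mm in this frame, top 92 mm above the table
- base_carton: closed rigid cardboard carton 140 x 60 x 45 mm (x, y, z), 0.8 kg, loose on the stand (its top 51 mm above the table), up to 15 mm off the stand's middle line, parallel to it, its far (+x) end against the stop; origin at its underside's centre, x along its length, square to the stop
- top_carton: loose closed cardboard carton 140 x 60 x 45 mm (x, y, z), about 0.25 kg, lying flat on the table between rack and stand; origin at the centre of its underside, x along its length; rigid
- bell: bystander: small brass hand bell, 60 mm wide, 70 mm high; origin at the centre of its underside
- jar: bystander: jar with an orange cap, 48 mm wide, 75 mm high; origin at the centre of its underside
- bowl: bystander: low brass bowl, 84 mm wide, 30 mm high; origin at the centre of its underside
There are look-alikes about, which are no part of the job. Leave any red or white look-alike of the board_top alone.

How it is judged:
By the outcome, as a careful person would: the job done as asked, in the order asked, and still so for the second after the job is handed in, with the robot touching nothing.
It also fails if it takes over 72 s, if anything falls off the work surface, if the arm or the gripper's body presses on something with over 40 N, if the wrist force passes 120 N, or if a joint passes its speed limit or range.

## Working session

There is one attempt and no reset: what is moved stays moved. The work goes in short steps, Python scripts to look and compute and a shell command to move; the robot and the scene stay as the last step left them, time stands still between calls to the robot, and variables do not carry over. Pictures are saved under pics/ and viewed, about 8 in all and at most 12, crops included, and the job is handed in when it is done.

```bash
ls; mkdir -p pics
python3 - <<'E'
from station import ctrl, read_camera, get_calibration
import cv2, numpy as np
np.set_printoptions(precision=4,suppress=True)
print(ctrl.tip_extent, ctrl.get_state())
for n in ("top","scene"):
    im=read_camera(n); cv2.imwrite(f"pics/{n}0.png",im[:,:,::-1]); c=get_calibration(n); print(n,c)
a=cv2.imread("pics/top0.png"); cv2.imwrite("pics/top0b.png",cv2.resize(a,(800,600),interpolation=cv2.INTER_CUBIC))
E
```

```text
pics
0.025 {'time': 0.0, 'joint_pos': array([ 0.8946,  0.3135,  1.4984,  0.    ,  1.331 , -0.2234]), 'qvel': array([-0.0004,  0.0009,  0.0001,  0.0015, -0.0017, -0.0001]), 'tau': array([  0.0002, -40.2208, -25.2268,   0.0695,   0.0353,  -0.0001]), 'tcp_pos': array([0.2295, 0.4719, 0.2355]), 'orientation': array([[ 0.8992, -0.0008,  0.4375],
       [-0.4375, -0.001 ,  0.8992],
       [-0.0003, -1.    , -0.0013]]), 'ft_force': array([-0.0691,  0.4835,  0.9308]), 'wrist_torque': array([0.036 , 0.0151, 0.001 ]), 'width': 1.0027119314681623}
top {'intrinsics': array([[496.6426,   0.    , 280.1747],
       [  0.    , 496.6426, 206.4822],
       [  0.    ,   0.    ,   1.    ]]), 'T': array([[-0.0124, -0.9955,  0.0937,  0.4404],
       [-0.9999,  0.0122, -0.0026,  0.0847],
       [ 0.0015, -0.0938, -0.9956,  1.1939],
       [ 0.    ,  0.    ,  0.    ,  1.    ]])}
scene {'intrinsics': array([[441.8245,   0.    , 283.8453],
       [  0.    , 441.8245, 215.299 ],
       [  0.    ,   0.    ,   1.    ]]), 'T': array([[-0.3529,  0.5959, -0.7213,  1.2883],
       [ 0.9355,  0.2403, -0.2592,  0.3325],
       [ 0.0188, -0.7662, -0.6423,  0.7059],
       [ 0.    ,  0.    ,  0.    ,  1.    ]])}
```

View pics/top0b.png

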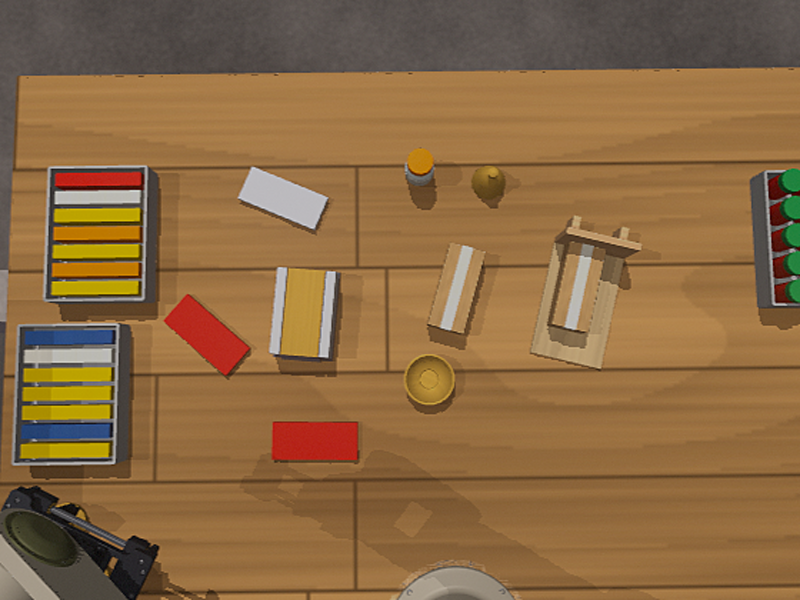

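View pics/scene0.png

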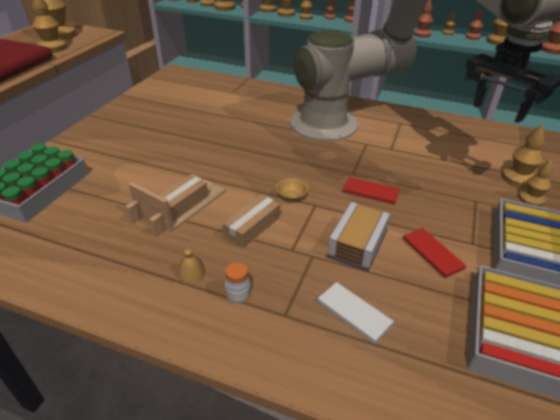

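Run:
```python
import cv2, numpy as np
a=cv2.imread("pics/top0.png")
c=np.hstack([a[148:263,185:243],a[148:263,295:450]])
cv2.imwrite("pics/crop.png",cv2.resize(c,None,fx=3.7,fy=3.7,interpolation=cv2.INTER_CUBIC))
```

```text
(no output)
```

View pics/crop.png

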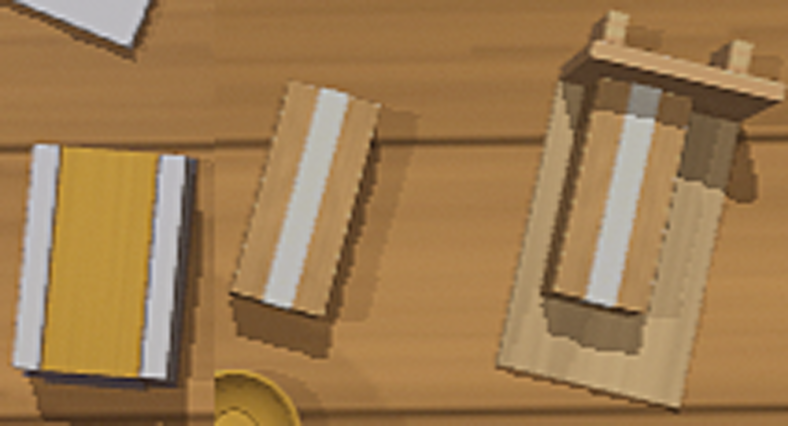

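```bash
cat > h.py <<'E'
from station import ctrl, read_camera, get_calibration
import numpy as np, cv2
np.set_printoptions(precision=4,suppress=True)
def ray(cal,px,z):
    px=np.atleast_2d(px).astype(float); K,T=cal["intrinsics"],cal["T"]
    d=np.c_[px,np.ones(len(px))]@np.linalg.inv(K).T@T[:3,:3].T
    o=T[:3,3]; return o+d*((z-o[2])/d[:,2])[:,None]
def proj(cal,P):
    K,T=cal["intrinsics"],cal["T"]; c=(np.atleast_2d(P)-T[:3,3])@T[:3,:3]
    q=c@K.T; return q[:,:2]/q[:,2:]
def delta(p,yaw_z,R=None,down=True):
    "shift (tool axes) and rotvec to get TCP at p, pointing down, jaw axis at angle yaw_z in xy"
    s=ctrl.get_state(); R0=s["orientation"]
    z=np.array([np.cos(yaw_z),np.sin(yaw_z),0]); y=np.array([0,0,-1.]); x=np.cross(y,z)
    R1=np.c_[x,y,z]
    if R is not None: R1=R
    rv=cv2.Rodrigues(R0.T@R1)[0].ravel()
    print("turn",rv,"shift",R0.T@(np.array(p)-s["tcp_pos"]),"t",s["time"],"tcp",s["tcp_pos"])
E
python3 - <<'E'
from h import *
c=get_calibration("top")
def L(p): p=np.array(p,float); return np.c_[185+p[:,0]/3.7,148+p[:,1]/3.7]-.37
def Rr(p): p=np.array(p,float); return np.c_[295+(p[:,0]-214.6)/3.7,148+p[:,1]/3.7]-.37
def box(n,px,z):
    w=ray(c,px,z)[:,:2]; print(n,w.tolist() if 0 else w)
    e=[np.linalg.norm(w[i]-w[(i+1)%4]) for i in range(4)]
    f=(w[0]+w[1]-w[2]-w[3])/2; print(" cen",w.mean(0),"yaw",np.arctan2(f[1],f[0]),"edges",np.array(e))
box("board",L([(61,148),(159,154),(142,374),(43,370)]),.056)
box("walls",L([(34,144),(185,157),(167,380),(14,367)]),.058)
box("topc",Rr([(290,82),(380,104),(327,317),(232,292)]),.045)
box("base",Rr([(600,80),(691,99),(648,312),(552,291)]),.051)
print("stand near",ray(c,Rr([(497,367),(680,408)]),.006))
print("stop top front",ray(c,Rr([(592,58),(783,102)]),.092))
print("bowl",ray(c,[(300.5,266)],.03),"bell",ray(c,[(342,126)],.05),"jar",ray(c,[(294,113)],.075))
print("white",ray(c,Rr([(0,0)])*0+np.array([[198,128]]),.012))
E
```

```text
board [[0.5935 0.2637]
 [0.589  0.2025]
 [0.4523 0.2133]
 [0.4556 0.2744]]
 cen [0.5226 0.2385] yaw -0.078381065658898 edges [0.0613 0.1371 0.0611 0.1384]
walls [[0.596  0.2802]
 [0.5867 0.1861]
 [0.4485 0.1977]
 [0.4576 0.2919]]
 cen [0.5222 0.239 ] yaw -0.08430363385456452 edges [0.0945 0.1387 0.0946 0.1389]
topc [[ 0.6338 -0.0009]
 [ 0.6191 -0.0575]
 [ 0.485  -0.0212]
 [ 0.5014  0.0379]]
 cen [ 0.5598 -0.0105] yaw -0.2746730392928226 edges [0.0585 0.1389 0.0613 0.138 ]
base [[ 0.6317 -0.1956]
 [ 0.619  -0.2524]
 [ 0.4855 -0.2204]
 [ 0.4993 -0.1611]]
 cen [ 0.5589 -0.2074] yaw -0.24514266916345348 edges [0.0582 0.1373 0.0609 0.1369]
stand near [[ 0.453  -0.1337  0.006 ]
 [ 0.4253 -0.2507  0.006 ]]
stop top front [[ 0.6384 -0.1812  0.092 ]
 [ 0.61   -0.2961  0.092 ]]
bowl [[0.4103 0.036  0.03  ]] bell [[ 0.7363 -0.066   0.05  ]] jar [[0.7617 0.0472 0.075 ]]
white [[0.7454 0.2785 0.012 ]]
```

Run:
```python
from h import *
delta([.635,.229,.20],1.49)
```

```text
turn [ 0.001  -0.372  -0.0005] shift [ 0.4709  0.0354 -0.041 ] t 0.1 tcp [0.2295 0.4719 0.2355]
```

```bash
python3 -m handwheel '[[[0,-0.12,0,0.04,0,0,-1],[0,-0.24,0,0.08,0,-0.005,-1],[0,-0.372,0,0.12,0,-0.01,-1],[0,-0.372,0,0.16,0.005,-0.015,-1],[0,-0.372,0,0.2,0.01,-0.02,0],[0,-0.372,0,0.24,0.015,-0.025,1],[0,-0.372,0,0.28,0.02,-0.03,1],[0,-0.372,0,0.32,0.025,-0.035,1],[0,-0.372,0,0.36,0.03,-0.04,1],[0,-0.372,0,0.4,0.035,-0.041,1]]]' 20
python3 - <<'E'
from h import *
delta([.635,.229,.20],1.49)
im=read_camera("wrist"); cv2.imwrite("pics/w1.png",im[:,:,::-1]); c=get_calibration("wrist"); print(c)
E
```

```text
time: 0.93
tcp_pos: [0.5724, 0.2586, 0.2006]
orientation: [[0.997, -0.001, 0.081], [-0.081, -0.0, 0.997], [-0.001, -1.0, -0.0]]
ft_force: [0.7, 1.6, 0.4]
width: 0.572
turn [ 0.0003 -0.0006 -0.0007] shift [ 0.0648  0.0006 -0.0244] t 0.9333 tcp [0.5724 0.2586 0.2006]
{'intrinsics': array([[312.3308,   0.    , 280.1718],
       [  0.    , 312.3308, 209.6799],
       [  0.    ,   0.    ,   1.    ]]), 'T': array([[ 0.0854,  0.9564,  0.2794,  0.5051],
       [ 0.9963, -0.0816, -0.0251,  0.2605],
       [-0.0012,  0.2806, -0.9598,  0.3468],
       [ 0.    ,  0.    ,  0.    ,  1.    ]])}
```

View pics/w1.png

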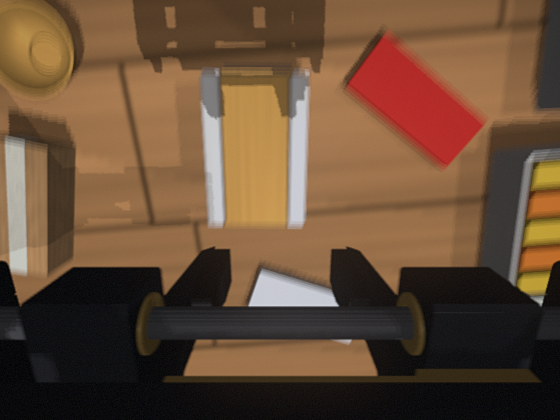

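Run:
```python
from h import *
c={'intrinsics':np.array([[312.3308,0,280.1718],[0,312.3308,209.6799],[0,0,1]]),'T':np.array([[.0854,.9564,.2794,.5051],[.9963,-.0816,-.0251,.2605],[-.0012,.2806,-.9598,.3468],[0,0,0,1]])}
w=ray(c,[(225.5,228),(289,228),(288.5,84),(221.5,84)],.056)
print(w); f=(w[0]+w[1]-w[2]-w[3])/2; print(w.mean(0),np.arctan2(f[1],f[0]),np.linalg.norm(f))
w=ray(c,[(208,228),(306,227),(309,70),(203,70)],.058);print(w,w.mean(0))
```

```text
[[0.6039 0.1975 0.056 ]
 [0.6093 0.26   0.056 ]
 [0.4771 0.2698 0.056 ]
 [0.4722 0.2119 0.056 ]]
[0.5406 0.2348 0.056 ] -0.09132437459760806 0.1325070477976184
[[0.6018 0.1808 0.058 ]
 [0.6089 0.2766 0.058 ]
 [0.4677 0.288  0.058 ]
 [0.46   0.198  0.058 ]] [0.5346 0.2359 0.058 ]
```

```bash
python3 -m handwheel '[[[0,0,0,0.033,0,-0.012,1],[0,0,0,0.066,0,-0.026,1],[0,0,0,0.066,0.03,-0.026,1],[0,0,0,0.066,0.07,-0.026,1],[0,0,0,0.066,0.1,-0.026,1],[0,0,0,0.066,0.12,-0.026,1],[0,0,0,0.066,0.127,-0.026,1],[0,0,0,0.066,0.127,-0.026,1],[0,0,0,0.066,0.127,-0.026,1]]]'
python3 - <<'E'
from h import *
delta([.635,.229,.073],1.49)
c=get_calibration("wrist"); im=read_camera("wrist"); cv2.imwrite("pics/w2.png",im[:,:,::-1])
print(ctrl.get_state()["ft_force"]); np.save("w2.npy",c["T"])
im=read_camera("scene"); cv2.imwrite("pics/s2.png",im[:,:,::-1])
cv2.imwrite("pics/both2.png",np.hstack([cv2.imread("pics/w2.png")[:, :],cv2.imread("pics/s2.png")[100:,250:][:320] if 0 else cv2.resize(cv2.imread("pics/s2.png")[130:330,250:490],(504,420))])[:, :])
a=cv2.imread("pics/both2.png"); cv2.imwrite("pics/both2.png",cv2.resize(a,None,fx=.75,fy=.75))
E
```

```text
time: 1.73
tcp_pos: [0.6352, 0.2293, 0.0752]
orientation: [[0.997, 0.001, 0.081], [-0.081, 0.0, 0.997], [0.001, -1.0, 0.0]]
ft_force: [0.5, 0.4, 0.3]
width: 0.006
turn [-0.0003  0.0001  0.0012] shift [-0.0002  0.0022 -0.0004] t 1.7333 tcp [0.6352 0.2293 0.0752]
[ 0.3314  0.0515 -0.2063]
```

View pics/both2.png

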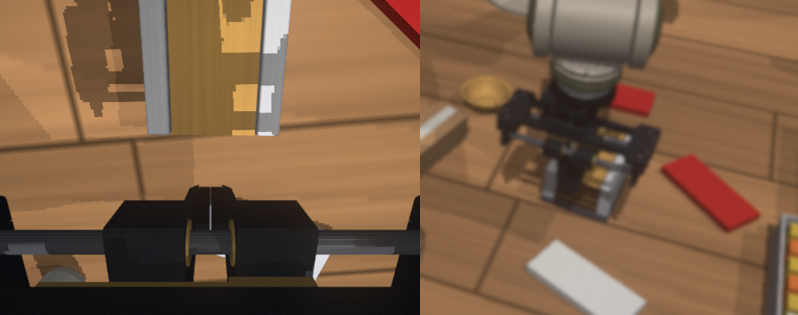

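Run:
```python
from h import *
c=dict(get_calibration("wrist")); 
w=ray(c,np.array([(168,135.5),(258,134.5)])/.75,.056); print(w,w.mean(0)); 
w=ray(c,np.array([(148,134),(275,135)])/.75,.058); print(w, w.mean(0))
print(ctrl.get_state()["tcp_pos"])
```

```text
[[0.5936 0.2016 0.056 ]
 [0.5981 0.2671 0.056 ]] [0.5958 0.2344 0.056 ]
[[0.591  0.1878 0.058 ]
 [0.599  0.2789 0.058 ]] [0.595  0.2334 0.058 ]
[0.6356 0.2294 0.0761]
```

```bash
python3 -m handwheel '[[[0,0,0,-0.004,0.0025,0.001,1],[0,0,0,-0.012,0.0025,0.001,1],[0,0,0,-0.02,0.0025,0.001,1],[0,0,0,-0.026,0.0025,0.001,1],[0,0,0,-0.031,0.0025,0.001,1],[0,0,0,-0.036,0.0025,0.001,1],[0,0,0,-0.042,0.0025,0.001,1],[0,0,0,-0.048,0.0025,0.001,1],[0,0,0,-0.052,0.0025,0.001,1],[0,0,0,-0.052,0.0025,0.001,1]]]'
python3 -m handwheel '[[[0,0,0,-0.004,0,0,1],[0,0,0,-0.008,0,0,1],[0,0,0,-0.012,0,0,1],[0,0,0,-0.016,0,0,1],[0,0,0,-0.020,0,0,1],[0,0,0,-0.022,0,0,1],[0,0,0,-0.022,0,0,1]]]'
python3 - <<'E'
from h import *
c=get_calibration("wrist"); print(c["T"].tolist()); im=read_camera("wrist"); cv2.imwrite("pics/w3.png",im[:,:,::-1])
print(ctrl.get_state()["tcp_pos"])
a=read_camera("top"); cv2.imwrite("pics/t3.png",a[:,:,::-1])
cv2.imwrite("pics/b3.png",np.hstack([cv2.resize(im,(400,300)),cv2.resize(a[150:285,170:340],(378,300))])[:,:,::-1])
E
```

```text
time: 2.67
tcp_pos: [0.5823, 0.2346, 0.0717]
orientation: [[0.997, -0.0, 0.08], [-0.08, -0.0, 0.997], [-0.0, -1.0, -0.0]]
ft_force: [0.6, -0.3, -0.4]
width: 0.003
time: 3.25
tcp_pos: [0.5607, 0.2362, 0.0716]
orientation: [[0.997, -0.0, 0.081], [-0.081, -0.0, 0.997], [-0.0, -1.0, -0.0]]
ft_force: [0.9, -0.8, 0.4]
width: 0.005
[[0.08000630171788965, 0.9566761549032727, 0.2799459346461639, 0.48839813726377274], [0.996794036699873, -0.07701166017218486, -0.021699138164795347, 0.24157480641484108], [0.0008000531213437666, 0.2807845060486994, -0.9597705043800783, 0.22013633495987084], [0.0, 0.0, 0.0, 1.0]]
[0.561  0.2362 0.0717]
```

View pics/b3.png

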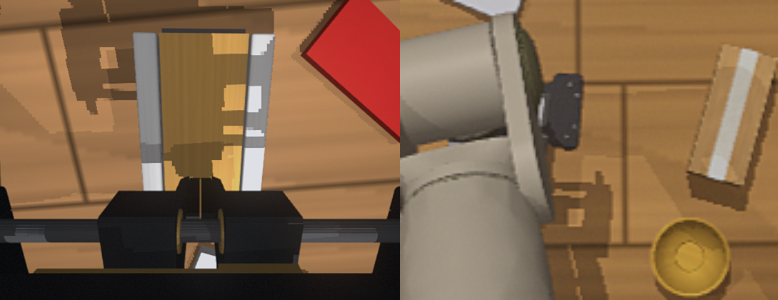

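```bash
python3 - <<'E'
from h import *
c=get_calibration("wrist")
for z in (.044,.056): print(ray(c,np.array([(160,35),(246,35)])*1.4,z))
print(ray(c,np.array([(133,33),(275,33)])*1.4,.058)); 
print(ray(c,np.array([(163,29),(244,29)])*1.4,.034)); 
s=ctrl.get_state(); print(s["ft_force"], ctrl.tip_extent)
tip=s["tcp_pos"]+s["orientation"]@np.array([[0,.025,0],[-.01,.025,0],[.01,.025,0]]).T.T[0]
R=s["orientation"]
for p in ([0,.025,0],[-.009,.025,0],[-.009,0,0]): print(proj(c,s["tcp_pos"]+R@np.array(p))/1.4)
E
cd pics; python3 -c "
import cv2;a=cv2.imread('w3.png')[30:340,150:410];cv2.imwrite('w3c.png',cv2.resize(a,None,fx=1.9,fy=1.9,interpolation=cv2.INTER_CUBIC))"
```

```text
[[0.4527 0.2158 0.044 ]
 [0.4577 0.2771 0.044 ]]
[[0.4552 0.2175 0.056 ]
 [0.4598 0.2746 0.056 ]]
[[0.453  0.2003 0.058 ]
 [0.4605 0.2932 0.058 ]]
[[0.4468 0.2171 0.034 ]
 [0.4517 0.2777 0.034 ]]
[ 0.1941  0.0287 -0.6356] 0.025
[[200.553  174.6437]]
[[200.564  164.5308]]
[[200.6586 176.5116]]
```

View pics/w3c.png

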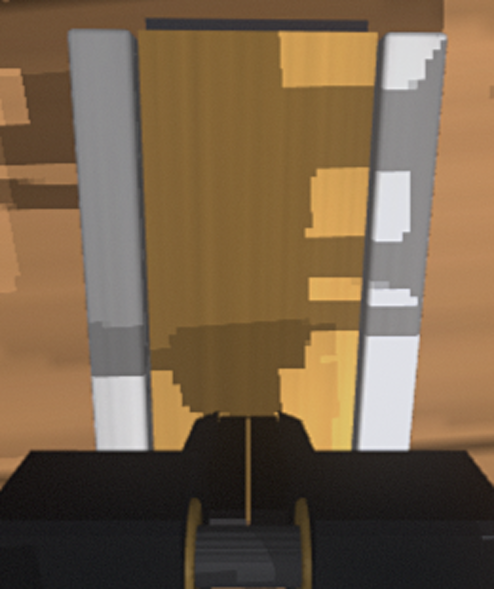

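Run:
```python
from h import *
c=get_calibration("scene"); s=ctrl.get_state(); R=s["orientation"]
im=read_camera("scene")[:,:,::-1].copy()
o=proj(c,s["tcp_pos"])[0].astype(int); print(o)
x0,y0=o[0]-65,o[1]-50
a=cv2.resize(im[y0:y0+100,x0:x0+130],None,fx=6,fy=6,interpolation=cv2.INTER_CUBIC)
for p,col in (([0,0,0],(0,255,0)),([0,.025,0],(0,0,255)),([.009,.025,0],(255,0,0))):
    q=(proj(c,s["tcp_pos"]+R@np.array(p))[0]-[x0,y0]+.5)*6; cv2.circle(a,tuple(int(v) for v in q),4,col,1)
u=np.array([.9967,-.0809,0]);v=np.array([.0809,.9967,0]);C=np.array([.5240,.2390,0])
for y in(-.03,.03):
  for z in (.044,.056):
    q=(proj(c,C+.07*u+y*v+[0,0,z])[0]-[x0,y0]+.5)*6; cv2.circle(a,tuple(int(v) for v in q),3,(255,0,255),1)
cv2.imwrite("pics/s4.png",a)
```

```text
[355 228]
```

View pics/s4.png

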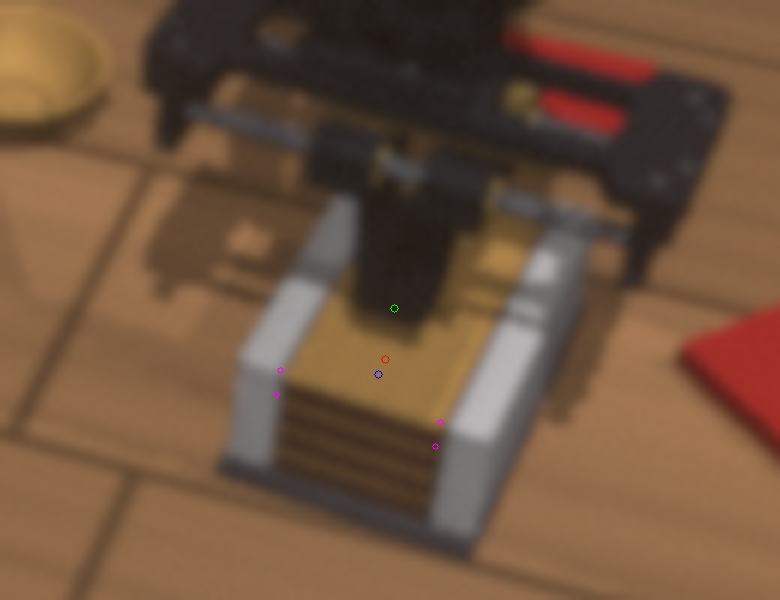

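```bash
python3 -m handwheel '[[[0,0,0,0,0.004,0,1],[0,0,0,0,0.006,0,1],[0,0,0,0,0.006,0,1]]]' | egrep 'tcp|ft'
python3 -m handwheel '[[[0,0,0,0,0.0015,0,1],[0,0,0,0,0.0015,0,1]]]'| egrep 'tcp|ft'
python3 -m handwheel '[[[0,0,0,0,0.0015,0,1],[0,0,0,0,0.0015,0,1]]]'| egrep 'tcp|ft'
```

```text
tcp_pos: [0.5608, 0.236, 0.0648]
ft_force: [-0.4, 0.0, 0.5]
tcp_pos: [0.561, 0.2361, 0.0637]
ft_force: [0.4, -0.1, -0.5]
tcp_pos: [0.561, 0.2361, 0.0623]
ft_force: [-0.8, -0.2, 0.3]
```

```bash
python3 -m handwheel '[[[0,0,0,0,0.0015,0,1],[0,0,0,0,0.0015,0,1]]]'| egrep 'tcp|ft'
python3 -m handwheel '[[[0,0,0,0,0.0015,0,1],[0,0,0,0,0.0015,0,1]]]'| egrep 'tcp|ft'
```

```text
tcp_pos: [0.561, 0.2361, 0.0608]
ft_force: [0.2, 0.6, 0.1]
tcp_pos: [0.561, 0.2362, 0.0593]
ft_force: [0.8, -0.6, -0.8]
```

```bash
python3 -m handwheel '[[[0,0,0,0,0.0015,0,1],[0,0,0,0,0.0015,0,1]]]'| egrep 'tcp|ft'
```

```text
tcp_pos: [0.561, 0.2361, 0.0578]
ft_force: [-0.1, 0.2, 0.7]
```

```bash
python3 -m handwheel '[[[0,0,0,0,0.0015,0,1],[0,0,0,0,0.0015,0,1]]]'| egrep 'tcp|ft'
```

```text
tcp_pos: [0.561, 0.2361, 0.0563]
ft_force: [0.8, -0.6, -0.5]
```

```bash
python3 -m handwheel '[[[0,0,0,0,0.0015,0,1],[0,0,0,0,0.0015,0,1]]]'| egrep 'tcp|ft'
```

```text
tcp_pos: [0.561, 0.2361, 0.0548]
ft_force: [-0.9, 0.7, -0.1]
```

```bash
python3 -m handwheel '[[[0,0,0,0,0.0015,0,1],[0,0,0,0,0.0015,0,1]]]'| egrep 'tcp|ft'
python3 - <<'E'
from h import *
c=get_calibration("scene"); s=ctrl.get_state(); R=s["orientation"]
im=read_camera("scene")[:,:,::-1].copy()
x0,y0=290,178
a=cv2.resize(im[y0:y0+100,x0:x0+130],None,fx=6,fy=6,interpolation=cv2.INTER_CUBIC)
for p,col in (([0,0,0],(0,255,0)),([0,.025,0],(0,0,255))):
    q=(proj(c,s["tcp_pos"]+R@np.array(p))[0]-[x0,y0]+.5)*6; cv2.circle(a,tuple(int(v) for v in q),4,col,1)
cv2.imwrite("pics/s5.png",a)
d=cv2.imread("pics/s4.png")
E
```

```text
tcp_pos: [0.5612, 0.2362, 0.0538]
ft_force: [-0.3, -0.1, 2.0]
```

View pics/s5.png

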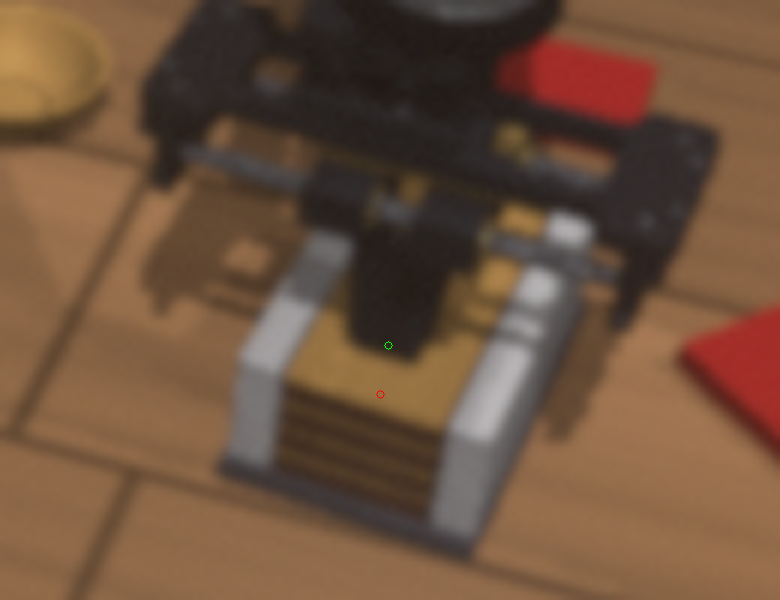

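```bash
python3 -m handwheel '[[[0,0,0,0,-0.012,0,1],[0,0,0,0.03,-0.015,0,1],[0,0,0,0.065,-0.015,-0.001,1],[0,0,0,0.074,-0.01,-0.001,1],[0,0,0,0.074,0,-0.001,1],[0,0,0,0.074,0.008,-0.001,1],[0,0,0,0.074,0.008,-0.001,1],[0,0,0,0.074,0.008,-0.001,1]]]' | egrep 'tcp|ft'
python3 -m handwheel '[[[0,0,0,-0.01,0,0,1],[0,0,0,-0.018,0,0,1],[0,0,0,-0.024,0,0,1],[0,0,0,-0.028,0,0,1],[0,0,0,-0.032,0,0,1],[0,0,0,-0.036,0,0,1],[0,0,0,-0.04,0,0,1],[0,0,0,-0.044,0,0,1],[0,0,0,-0.046,0,0,1]]]' | egrep 'tcp|ft|time'
```

```text
tcp_pos: [0.6335, 0.2295, 0.0451]
ft_force: [-0.4, -0.1, 0.1]
time: 6.45
tcp_pos: [0.5887, 0.233, 0.0458]
ft_force: [1.5, 0.0, 1.6]
```

```bash
python3 -m handwheel '[[[0,0,0,-0.004,0,0,1],[0,0,0,-0.008,0,0,1],[0,0,0,-0.012,0,0,1],[0,0,0,-0.016,0,0,1],[0,0,0,-0.02,0,0,1],[0,0,0,-0.024,0,0,1],[0,0,0,-0.028,0,0,1],[0,0,0,-0.031,0,0,1],[0,0,0,-0.032,0,0,1]]]' | egrep 'tcp|ft|time'
python3 - <<'E'
from h import *
c=get_calibration("wrist"); im=read_camera("wrist"); cv2.imwrite("pics/w6.png",im[:,:,::-1])
# brass/dark transitions along the board's centre line columns
g=cv2.cvtColor(im,cv2.COLOR_RGB2HSV)
for col in (255,300):
    print(col,[(r,tuple(g[r,col])) for r in range(0,120,6)])
print(np.linalg.norm(0), proj(c,[[.4595,.242,.056],[.43,.2445,.056],[.42,.245,.056]]))
E
```

```text
time: 7.2
tcp_pos: [0.5564, 0.2355, 0.0455]
ft_force: [2.1, 0.3, 0.8]
255 [(0, (np.uint8(19), np.uint8(154), np.uint8(134))), (6, (np.uint8(18), np.uint8(151), np.uint8(135))), (12, (np.uint8(18), np.uint8(153), np.uint8(135))), (18, (np.uint8(18), np.uint8(153), np.uint8(135))), (24, (np.uint8(18), np.uint8(154), np.uint8(137))), (30, (np.uint8(18), np.uint8(154), np.uint8(139))), (36, (np.uint8(18), np.uint8(153), np.uint8(138))), (42, (np.uint8(18), np.uint8(153), np.uint8(137))), (48, (np.uint8(18), np.uint8(152), np.uint8(139))), (54, (np.uint8(18), np.uint8(150), np.uint8(138))), (60, (np.uint8(18), np.uint8(152), np.uint8(141))), (66, (np.uint8(18), np.uint8(148), np.uint8(140))), (72, (np.uint8(18), np.uint8(151), np.uint8(140))), (78, (np.uint8(17), np.uint8(150), np.uint8(141))), (84, (np.uint8(18), np.uint8(148), np.uint8(141))), (90, (np.uint8(17), np.uint8(150), np.uint8(141))), (96, (np.uint8(18), np.uint8(153), np.uint8(140))), (102, (np.uint8(18), np.uint8(149), np.uint8(142))), (108, (np.uint8(18), np.uint8(150), np.uint8(141))), (114, (np.uint8(17), np.uint8(148), n
[... 429 characters left out ...]
8))), (48, (np.uint8(18), np.uint8(153), np.uint8(138))), (54, (np.uint8(17), np.uint8(152), np.uint8(139))), (60, (np.uint8(18), np.uint8(149), np.uint8(140))), (66, (np.uint8(18), np.uint8(154), np.uint8(139))), (72, (np.uint8(18), np.uint8(149), np.uint8(140))), (78, (np.uint8(18), np.uint8(152), np.uint8(139))), (84, (np.uint8(18), np.uint8(153), np.uint8(138))), (90, (np.uint8(18), np.uint8(149), np.uint8(140))), (96, (np.uint8(18), np.uint8(150), np.uint8(139))), (102, (np.uint8(18), np.uint8(149), np.uint8(139))), (108, (np.uint8(18), np.uint8(153), np.uint8(137))), (114, (np.uint8(17), np.uint8(150), np.uint8(139)))]
0.0 [[277.7451  54.3382]
 [277.922  -32.3454]
 [277.0428 -64.4933]]
```

```bash
python3 -m handwheel '[[[0,0,0,-0.004,0,0,1],[0,0,0,-0.007,0,0,1],[0,0,0,-0.007,0,0,1],[0,0,0,0.002,0,0,1],[0,0,0,0.002,-0.035,0,1],[0,0,0,0.002,-0.075,0,0],[0,0,0,-0.035,-0.09,0,-1],[0,0,0,-0.075,-0.09,0,-1],[0,0,0,-0.115,-0.09,0,-1],[0,0,0,-0.125,-0.09,0,-1]]]' | egrep 'tcp|ft|time'
python3 -m handwheel '[[[0,0,0,0,0,0,-1],[0,0,0,0,0,0,-1],[0,0,0,0,0,0,-1]]]' | egrep 'tcp|wid|time'
python3 - <<'E'
from h import *
c=get_calibration("wrist"); im=read_camera("wrist"); cv2.imwrite("pics/w7.png",im[:,:,::-1])
t=read_camera("top"); cv2.imwrite("pics/t7.png",t[:,:,::-1])
s=read_camera("scene"); cv2.imwrite("pics/s7.png",s[:,:,::-1])
x=np.hstack([cv2.resize(im,(400,300)),cv2.resize(t[150:285,190:310],(267,300))])
cv2.imwrite("pics/b7.png",x[:,:,::-1])
E
```

```text
time: 8.08
tcp_pos: [0.4271, 0.2458, 0.1352]
ft_force: [-0.7, 0.0, -0.9]
time: 8.33
tcp_pos: [0.4336, 0.2455, 0.1356]
width: 0.587
```

View pics/b7.png

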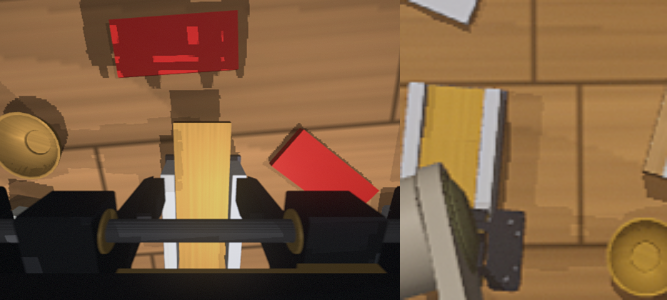

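Run:
```python
from h import *
c=get_calibration("wrist"); 
w=ray(c,np.array([(173.5,123),(230.5,122)])*1.4,.056); print(w,w.mean(0),np.linalg.norm(w[0]-w[1]))
w=ray(c,np.array([(165,176),(240,176)])*1.4,.058); print(w,w.mean(0))
delta([.4313,.2465,.043],1.49)
```

```text
[[0.3967 0.2206 0.056 ]
 [0.4004 0.279  0.056 ]] [0.3985 0.2498 0.056 ] 0.058547960894616724
[[0.4535 0.2049 0.058 ]
 [0.4602 0.2866 0.058 ]] [0.4568 0.2457 0.058 ]
turn [ 0.0001 -0.0008 -0.0002] shift [-0.0021  0.0923  0.001 ] t 8.4833 tcp [0.4333 0.2454 0.1353]
```

```bash
python3 -m handwheel '[[[0,0,0,-0.006,0,0.002,-1],[0,0,0,-0.006,0,0.002,-1],[0,0,0,-0.006,0.01,0.002,-1],[0,0,0,-0.006,0.02,0.002,-1],[0,0,0,-0.006,0.035,0.002,-1],[0,0,0,-0.006,0.055,0.002,-1],[0,0,0,-0.006,0.075,0.002,-1],[0,0,0,-0.006,0.088,0.002,-1],[0,0,0,-0.006,0.0923,0.002,-1],[0,0,0,-0.006,0.0923,0.002,-1]]]' | egrep 'tcp|ft|wid'
python3 -m handwheel '[[[0,0,0,0,0,0,0],[0,0,0,0,0,0,1],[0,0,0,0,0,0,1],[0,0,0,0,0,0,1],[0,0,0,0,0,0,1],[0,0,0,0,0,0,1],[0,0,0,0,0,0,1],[0,0,0,0,0,0,1]]]' 50 | egrep 'tcp|ft|wid|time'
```

```text
tcp_pos: [0.4259, 0.2478, 0.0418]
ft_force: [0.5, 0.6, 0.3]
width: 1.001
time: 9.98
tcp_pos: [0.4268, 0.2481, 0.0435]
ft_force: [-0.3, -0.6, 3.3]
width: 0.676
```

```bash
python3 -m handwheel '[[[0,0,0,0,-0.005,0,1],[0,0,0,0,-0.012,0,1],[0,0,0,0,-0.025,0,1],[0,0,0,0,-0.05,0,1],[0,0,0,0,-0.08,0,1],[0,0,0,0,-0.1,0,1],[0,0,0,0,-0.1,0,1]]]' | egrep 'tcp|ft|wid|time'
python3 - <<'E'
from h import *
t=cv2.imread("pics/top0.png"); c=get_calibration("top")
h=cv2.cvtColor(t,cv2.COLOR_BGR2HSV)
def axis(r0,r1,c0,c1,z,n):
    m=(h[r0:r1,c0:c1,1]<60)&(h[r0:r1,c0:c1,2]>110)
    k,lab,st,_=cv2.connectedComponentsWithStats(m.astype(np.uint8)); i=1+st[1:,4].argmax()
    v,u=np.where(lab==i); w=ray(c,np.c_[u+c0,v+r0],z)[:,:2]
    m0=w.mean(0); _,_,V=np.linalg.svd(w-m0); d=V[0]*np.sign(V[0][0]); s=(w-m0)@d
    print(n,len(u),"mid",m0,"yaw",np.arctan2(d[1],d[0]),"ends",m0+d*s.min(),m0+d*s.max(),"len",np.ptp(s),"wid",np.ptp((w-m0)@[-d[1],d[0]]))
axis(165,240,300,345,.045,"top")
axis(165,240,375,440,.051,"base")
# sharpness: carton wood pixel mask against stand
E
```

```text
time: 10.57
tcp_pos: [0.4281, 0.2485, 0.1473]
ft_force: [0.1, 1.3, -1.7]
width: 0.678
top 491 mid [ 0.56   -0.0093] yaw -0.287027636441315 ends [0.4929 0.0105] [ 0.6281 -0.0294] len 0.14095003503816428 wid 0.019091857397121582
base 489 mid [ 0.558  -0.2074] yaw -0.24828803799308055 ends [ 0.4911 -0.1905] [ 0.6275 -0.2251] len 0.140801871620022 wid 0.019207026444251436
```

```bash
python3 -m handwheel '[[[0,0,0,0.005,-0.01,-0.02,1],[0,0,0,0.015,-0.015,-0.055,1],[0,0,0,0.025,-0.015,-0.095,1],[0,0,0,0.035,-0.015,-0.135,1],[0,0,0,0.045,-0.015,-0.175,1],[0,0,0,0.06,-0.015,-0.215,1],[0,0,0,0.07,-0.015,-0.255,1],[0,0,0,0.085,-0.015,-0.295,1],[0,0,0,0.095,-0.015,-0.335,1],[0,0,0,0.1,-0.015,-0.37,1]]]' | egrep 'tcp|ft|wid|time'
python3 -m handwheel '[[[0,0.06,0,0.004,0.0,-0.02,1],[0,0.12,0,0.008,0,-0.04,1],[0,0.164,0,0.012,0,-0.055,1],[0,0.164,0,0.012,0,-0.065,1],[0,0.164,0,0.012,0,-0.065,1],[0,0.164,0,0.012,0,-0.065,1],[0,0.164,0,0.012,0,-0.065,1]]]' | egrep 'tcp|ft|wid|time'
python3 - <<'E'
from h import *
delta([.5045,-.194,.080],1.3258)
c=get_calibration("wrist"); im=read_camera("wrist"); cv2.imwrite("pics/w8.png",im[:,:,::-1])
a=read_camera("scene"); cv2.imwrite("pics/s8.png",a[:,:,::-1]); t=read_camera("top"); cv2.imwrite("pics/t8.png",t[:,:,::-1])
x=np.hstack([cv2.resize(im,(400,300)),cv2.resize(a[120:270,100:300],(400,300))])
y=np.hstack([cv2.resize(t[130:280,280:480],(400,300)),cv2.resize(a[170:320,240:440],(400,300))])
cv2.imwrite("pics/b8.png",np.vstack([x,y])[:,:,::-1])
E
```

```text
time: 11.4
tcp_pos: [0.4962, -0.1313, 0.1571]
ft_force: [-0.2, -0.5, -2.1]
width: 0.67
time: 11.98
tcp_pos: [0.503, -0.1935, 0.1581]
ft_force: [-0.2, -0.3, -2.2]
width: 0.672
turn [-0.0004  0.002  -0.0006] shift [ 0.0016  0.0781 -0.0002] t 11.9833 tcp [ 0.503  -0.1935  0.1581]
```

View pics/b8.png

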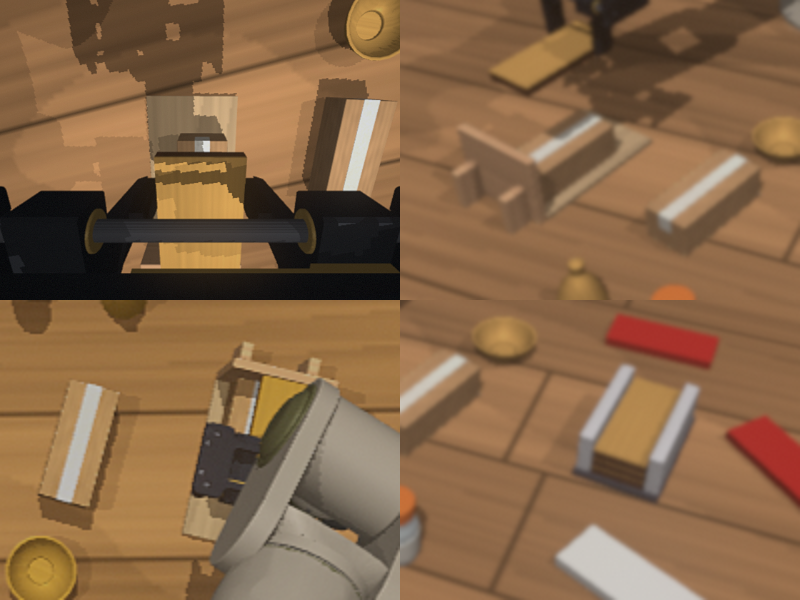

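Run:
```python
from h import *
c=get_calibration("wrist"); im=cv2.imread("pics/w8.png")
h=cv2.cvtColor(im,cv2.COLOR_BGR2HSV)
for r in (200,205,209):
    print(r,[(x,*map(int,h[r,x])) for x in range(236,332,4)])
w=ray(c,np.array([(155,157),(246,156)])*1.4,.1705); print("board front",w,w.mean(0),np.linalg.norm(w[0]-w[1]),np.arctan2(*(w[1]-w[0])[:2]))
w=ray(c,np.array([(178,140),(226,140)])*1.4,.051); print("base near",w,w.mean(0),np.linalg.norm(w[0]-w[1]))
w=ray(c,np.array([(147,95),(238,95)])*1.4,.006); print("stand near",w,w.mean(0),np.linalg.norm(w[0]-w[1]),np.arctan2(*(w[1]-w[0])[:2]))
```

```text
200 [(236, 17, 97, 105), (240, 17, 97, 105), (244, 17, 95, 107), (248, 15, 115, 104), (252, 15, 114, 114), (256, 15, 116, 117), (260, 15, 114, 116), (264, 15, 115, 122), (268, 16, 117, 113), (272, 15, 64, 132), (276, 21, 25, 142), (280, 23, 21, 148), (284, 27, 13, 175), (288, 75, 2, 220), (292, 102, 6, 225), (296, 15, 118, 182), (300, 16, 119, 182), (304, 16, 117, 185), (308, 15, 115, 186), (312, 15, 116, 191), (316, 15, 118, 183), (320, 17, 94, 193), (324, 17, 97, 191), (328, 17, 94, 199)]
205 [(236, 17, 95, 107), (240, 17, 97, 105), (244, 17, 97, 105), (248, 15, 109, 103), (252, 16, 121, 114), (256, 15, 116, 117), (260, 16, 118, 117), (264, 15, 117, 122), (268, 15, 114, 116), (272, 14, 66, 132), (276, 23, 21, 144), (280, 20, 20, 151), (284, 40, 7, 224), (288, 35, 7, 219), (292, 70, 3, 223), (296, 15, 119, 178), (300, 15, 116, 183), (304, 15, 119, 187), (308, 15, 118, 188), (312, 15, 117, 192), (316, 15, 118, 184), (320, 17, 95, 194), (324, 18, 96, 192), (328, 17, 96, 200)]
209 [(236, 17, 96, 106), (240, 17, 97, 105), (244, 17, 96, 106), (248, 16, 114, 101), (252, 15, 118, 115), (256, 15, 118, 115), (260, 15, 114, 119), (264, 15, 119, 122), (268, 15, 114, 116), (272, 15, 67, 130), (276, 23, 22, 142), (280, 23, 20, 152), (284, 26, 10, 177), (288, 38, 5, 221), (292, 48, 6, 225), (296, 15, 119, 176), (300, 15, 116, 184), (304, 15, 118, 190), (308, 15, 117, 189), (312, 15, 118, 194), (316, 15, 119, 185), (320, 17, 93, 195), (324, 17, 96, 193), (328, 16, 99, 198)]
board front [[ 0.4692 -0.2156  0.1705]
 [ 0.4827 -0.1587  0.1705]] [ 0.476  -0.1871  0.1705] 0.05847153716880697 0.2315155028800387
base near [[ 0.4876 -0.217   0.051 ]
 [ 0.5012 -0.162   0.051 ]] [ 0.4944 -0.1895  0.051 ] 0.05663233273442536
stand near [[ 0.4289 -0.2473  0.006 ]
 [ 0.4576 -0.1315  0.006 ]] [ 0.4433 -0.1894  0.006 ] 0.11928877736770743 0.2428229330722797
```

```bash
python3 -m handwheel '[[[0,0,0,0,0.01,0.001,1],[0,0,0,0,0.035,0.001,1],[0,0,0,0,0.065,0.001,1],[0,0,0,0,0.085,0.001,1],[0,0,0,0,0.097,0.001,1],[0,0,0,0,0.102,0.001,1],[0,0,0,0,0.102,0.001,1],[0,0,0,0,0.102,0.001,1]]]' | egrep 'tcp|ft|wid|time'
python3 -m handwheel '[[[0,0,0,0,0.001,0,1],[0,0,0,0,0.002,0,1],[0,0,0,0,0.002,0,1]]]' | egrep 'tcp|ft'
```

```text
time: 12.8
tcp_pos: [0.5036, -0.1936, 0.0566]
ft_force: [-0.8, -0.1, -1.8]
width: 0.674
tcp_pos: [0.5036, -0.1937, 0.0547]
ft_force: [0.8, 0.1, -2.5]
```

```bash
python3 -m handwheel '[[[0,0,0,0.004,0.001,0,1],[0,0,0,0.008,0.002,0,1],[0,0,0,0.01,0.002,0,1],[0,0,0,0.011,0.002,0,1],[0,0,0,0.011,0.002,0,1]]]' | egrep 'tcp|ft'
python3 -m handwheel '[[[0,0,0,0.001,0,0,1],[0,0,0,0.002,0,0,1],[0,0,0,0.002,0,0,1]]]' | egrep 'tcp|ft'
```

```text
tcp_pos: [0.5143, -0.1963, 0.0522]
ft_force: [0.1, -0.2, -1.7]
tcp_pos: [0.5161, -0.1968, 0.0523]
ft_force: [0.4, 0.6, -1.4]
```

```bash
python3 -m handwheel '[[[0,0,0,0.001,0,0,1],[0,0,0,0.0015,0,0,1],[0,0,0,0.0015,0,0,1]]]' | egrep 'tcp|ft'
```

```text
tcp_pos: [0.5175, -0.1972, 0.0523]
ft_force: [0.4, 0.1, -2.6]
```

```bash
python3 -m handwheel '[[[0,0,0,0.001,0,0,1],[0,0,0,0.001,0,0,1]]]' | egrep 'tcp|ft'
```

```text
tcp_pos: [0.5185, -0.1974, 0.0523]
ft_force: [0.2, -0.3, -1.7]
```

```bash
python3 -m handwheel '[[[0,0,0,0.001,0,0,1],[0,0,0,0.001,0,0,1]]]' | egrep 'tcp|ft'
```

```text
tcp_pos: [0.5195, -0.1977, 0.0523]
ft_force: [-0.0, -0.3, -2.0]
```

```bash
python3 -m handwheel '[[[0,0,0,0.001,0,0,1],[0,0,0,0.001,0,0,1]]]' | egrep 'tcp|ft'
```

```text
tcp_pos: [0.5205, -0.1979, 0.0523]
ft_force: [0.1, -0.1, -2.1]
```

```bash
python3 -m handwheel '[[[0,0,0,0.001,0,0,1],[0,0,0,0.001,0,0,1]]]' | egrep 'tcp|ft'
```

```text
tcp_pos: [0.5214, -0.1981, 0.0523]
ft_force: [-0.5, 0.1, -2.7]
```

```bash
for i in 1 2; do python3 -m handwheel '[[[0,0,0,0.001,0,0,1],[0,0,0,0.001,0,0,1]]]' | egrep 'tcp|ft'; done
```

```text
tcp_pos: [0.5218, -0.1982, 0.052]
ft_force: [-2.9, -0.6, -2.1]
tcp_pos: [0.5219, -0.1981, 0.0516]
ft_force: [-7.8, 0.7, -0.9]
```

```bash
python3 -m handwheel '[[[0,0,0,0.001,0,0,1],[0,0,0,0.001,0,0,1]]]' | egrep 'tcp|ft'
```

```text
tcp_pos: [0.5219, -0.1981, 0.0513]
ft_force: [-12.7, 0.7, -0.6]
```

```bash
python3 -m handwheel '[[[0,0,0,-0.002,0,0,1],[0,0,0,-0.002,0.001,0,1],[0,0,0,-0.002,0.001,0,1]]]' | egrep 'tcp|ft';  python3 -m handwheel '[[[0,0,0,0,0.001,0,1],[0,0,0,0,0.001,0,1]]]' | egrep 'tcp|ft'
```

```text
tcp_pos: [0.5218, -0.1982, 0.051]
ft_force: [-5.3, 0.8, -1.4]
tcp_pos: [0.5219, -0.1982, 0.0508]
ft_force: [-8.9, 1.4, 5.5]
```

```bash
python3 -m handwheel '[[[0,0,0,0,0.001,0,1],[0,0,0,0,0.001,0,1]]]' | egrep 'tcp|ft'
```

```text
tcp_pos: [0.5219, -0.1982, 0.0507]
ft_force: [-12.9, 4.3, 15.8]
```

```bash
python3 -m handwheel '[[[0,0,0,0,-0.002,0,1],[0,0,0,0,-0.002,0,0],[0,0,0,0,-0.002,0,-0.5],[0,0,0,0,-0.002,0,-1],[0,0,0,0,-0.002,0,-1],[0,0,0,0,-0.002,0,-1]]]' | egrep 'tcp|ft|wid'
python3 -m handwheel '[[[0,0,0,-0.002,-0.01,0,-1],[0,0,0,-0.002,-0.03,0,-1],[0,0,0,-0.02,-0.035,0,0],[0,0,0,-0.05,-0.035,0,1],[0,0,0,-0.06,-0.035,0,1],[0,0,0,-0.06,-0.03,0,1],[0,0,0,-0.06,-0.015,0,1],[0,0,0,-0.06,-0.003,0,1],[0,0,0,-0.06,-0.003,0,1],[0,0,0,-0.06,-0.003,0,1]]]' 20 | egrep 'tcp|ft|wid|time'
python3 - <<'E'
from h import *
c=get_calibration("wrist"); im=read_camera("wrist"); cv2.imwrite("pics/w9.png",im[:,:,::-1])
delta([.4640,-.1841,.0545],1.3258)
E
```

```text
tcp_pos: [0.5228, -0.1985, 0.0516]
ft_force: [0.3, 0.4, 0.2]
width: 0.954
time: 17.05
tcp_pos: [0.4646, -0.184, 0.0543]
ft_force: [-0.4, 0.4, 0.5]
width: 0.42
turn [0.0002 0.0003 0.0007] shift [-0.0007  0.0002 -0.0002] t 17.1 tcp [ 0.4647 -0.1841  0.0547]
```

```bash
python3 -m handwheel '[[[0,0,0,0.003,0,0,1],[0,0,0,0.006,0,0,1],[0,0,0,0.009,0,0,1],[0,0,0,0.012,0,0,1],[0,0,0,0.015,0,0,1],[0,0,0,0.016,0,0,1],[0,0,0,0.016,0,0,1]]]' | egrep 'tcp|ft|wid'
for i in 1 2 3 4; do python3 -m handwheel '[[[0,0,0,0.001,0,0,1],[0,0,0,0.001,0,0,1]]]' | egrep 'tcp|ft'; done
```

```text
tcp_pos: [0.4799, -0.1877, 0.0543]
ft_force: [-0.8, -0.5, -1.1]
width: 0.007
tcp_pos: [0.4806, -0.1879, 0.0543]
ft_force: [-0.1, 0.2, -0.4]
tcp_pos: [0.4816, -0.1882, 0.0543]
ft_force: [0.3, 0.7, -0.1]
tcp_pos: [0.4826, -0.1884, 0.0543]
ft_force: [0.7, 0.0, -0.2]
tcp_pos: [0.4836, -0.1887, 0.0543]
ft_force: [-0.5, -0.2, -0.4]
```

```bash
for i in 1 2 3; do python3 -m handwheel '[[[0,0,0,0.001,0,0,1],[0,0,0,0.001,0,0,1]]]' | egrep 'tcp|ft'; done
```

```text
tcp_pos: [0.4846, -0.1889, 0.0543]
ft_force: [0.5, -0.3, 0.1]
tcp_pos: [0.4849, -0.1889, 0.0542]
ft_force: [-5.1, 0.2, 2.4]
tcp_pos: [0.485, -0.1889, 0.0541]
ft_force: [-9.1, 2.4, 7.3]
```

```bash
for i in 1 2; do python3 -m handwheel '[[[0,0,0,0.001,0,0,1],[0,0,0,0.001,0,0,1]]]' | egrep 'tcp|ft'; done
```

```text
tcp_pos: [0.4851, -0.1889, 0.0541]
ft_force: [-15.4, 0.7, 10.2]
tcp_pos: [0.4852, -0.1889, 0.054]
ft_force: [-21.3, 2.9, 13.9]
```

```bash
python3 -m handwheel '[[[0,0,0,-0.008,0,0,1],[0,0,0,-0.012,-0.02,0,0],[0,0,0,-0.01,-0.06,0.01,-1],[0,0,0,0,-0.08,0.045,-1],[0,0,0,0.005,-0.08,0.085,-1],[0,0,0,0.01,-0.08,0.125,-1],[0,0.02,0,0.02,-0.08,0.16,-1],[0,0.042,0,0.025,-0.08,0.19,-1],[0,0.042,0,0.025,-0.08,0.192,-1],[0,0.042,0,0.025,-0.08,0.192,-1]]]' | egrep 'tcp|ft|wid|time'
python3 -m handwheel '[[[0,0,0,0,0,0,-1],[0,0,0,0,0,0,-1]]]' | egrep 'tcp|wid|time'
python3 - <<'E'
from h import *
c=get_calibration("wrist"); im=read_camera("wrist")
delta([.5605,-.0095,.014],1.284)
t=read_camera("top"); cv2.imwrite("pics/t10.png",t[:,:,::-1]); cv2.imwrite("pics/w10.png",im[:,:,::-1])
def axis(cal,im,box,z,n):
    r0,r1,c0,c1=box; h=cv2.cvtColor(im,cv2.COLOR_RGB2HSV)[r0:r1,c0:c1]
    m=(h[...,1]<60)&(h[...,2]>110); k,lab,st,_=cv2.connectedComponentsWithStats(m.astype(np.uint8)); i=1+st[1:,4].argmax()
    v,u=np.where(lab==i); w=ray(cal,np.c_[u+c0,v+r0],z)[:,:2]
    m0=w.mean(0); _,_,V=np.linalg.svd(w-m0); d=V[0]*np.sign(V[0][0]); s=(w-m0)@d
    print(n,len(u),u.min()+c0,u.max()+c0,v.min()+r0,v.max()+r0,"mid",m0,"yaw",np.arctan2(d[1],d[0]),"ends",m0+d*s.min(),m0+d*s.max())
axis(c,im,(40,260,200,360),.045,"wrist top_carton")
h=cv2.cvtColor(t,cv2.COLOR_RGB2HSV)
for r in (185,200,215): print(r,[(x,*map(int,h[r,x])) for x in range(378,436,3)])
E
```

```text
time: 20.02
tcp_pos: [0.5594, -0.0083, 0.134]
ft_force: [0.6, -0.4, 0.0]
width: 0.664
time: 20.18
tcp_pos: [0.5588, -0.0107, 0.1342]
width: 0.81
turn [ 0.0001 -0.0015  0.0001] shift [0.0012 0.1203 0.0017] t 20.2333 tcp [ 0.5589 -0.0108  0.1343]
wrist top_carton 3136 273 297 127 259 mid [ 0.5442 -0.0028] yaw -0.28417439688000645 ends [0.4962 0.0112] [ 0.5982 -0.0186]
185 [(378, 17, 43, 160), (381, 19, 124, 74), (384, 17, 116, 139), (387, 18, 98, 179), (390, 18, 98, 184), (393, 16, 133, 96), (396, 15, 133, 123), (399, 20, 177, 167), (402, 20, 174, 169), (405, 20, 172, 169), (408, 20, 176, 167), (411, 20, 175, 169), (414, 19, 177, 164), (417, 20, 182, 168), (420, 20, 179, 165), (423, 20, 181, 166), (426, 18, 114, 107), (429, 17, 110, 111), (432, 17, 117, 105), (435, 16, 116, 97)]
200 [(378, 16, 148, 157), (381, 17, 104, 132), (384, 18, 103, 161), (387, 18, 100, 158), (390, 17, 135, 81), (393, 15, 141, 103), (396, 19, 175, 166), (399, 20, 170, 170), (402, 20, 177, 167), (405, 19, 172, 169), (408, 19, 171, 172), (411, 20, 177, 164), (414, 19, 174, 166), (417, 19, 174, 167), (420, 19, 161, 170), (423, 18, 101, 172), (426, 18, 101, 170), (429, 18, 103, 164), (432, 18, 103, 158), (435, 15, 155, 94)]
215 [(378, 17, 95, 147), (381, 18, 103, 156), (384, 17, 101, 161), (387, 15, 124, 82), (390, 17, 163, 100), (393, 20, 175, 166), (396, 20, 173, 167), (399, 20, 177, 167), (402, 20, 174, 169), (405, 20, 178, 168), (408, 20, 175, 168), (411, 20, 170, 165), (414, 20, 180, 166), (417, 19, 176, 154), (420, 18, 100, 173), (423, 18, 100, 168), (426, 18, 103, 161), (429, 16, 119, 150), (432, 16, 146, 157), (435, 16, 147, 158)]
```

```bash
python3 - <<'E'
from h import *
t=cv2.imread("pics/t10.png"); c=get_calibration("top"); h=cv2.cvtColor(t,cv2.COLOR_BGR2HSV)
m=np.zeros(h.shape[:2],np.uint8); m[160:245,370:440]=((h[...,1]>158)&(h[...,2]>125))[160:245,370:440]
k,lab,st,_=cv2.connectedComponentsWithStats(m); i=1+st[1:,4].argmax(); v,u=np.where(lab==i)
w=ray(c,np.c_[u,v],.063)[:,:2]; (cx,cy),sz,a=cv2.minAreaRect((w*1000).astype(np.float32)); print(len(u),cx,cy,sz,a)
m0=w.mean(0); _,_,V=np.linalg.svd(w-m0); d=V[0]*np.sign(V[0][0]); print(m0,np.arctan2(d[1],d[0]))
b=np.array([.5593,-.2078]); e=m0-b; n=np.array([np.cos(.245),-np.sin(.245)]); print("along",e@n,"lateral",e@[-n[1],n[0]])
E
python3 -m handwheel '[[[0,0,0,0.003,0.01,0.0025,-1],[0,0,0,0.003,0.03,0.0025,-1],[0,0,0,0.003,0.06,0.0025,-1],[0,0,0,0.003,0.09,0.0025,-1],[0,0,0,0.003,0.11,0.0025,-1],[0,0,0,0.003,0.119,0.0025,-1],[0,0,0,0.003,0.119,0.0025,-1],[0,0,0,0.003,0.119,0.0025,-1]]]' | egrep 'tcp|ft|wid|time'
```

```text
1399 553.1341552734375 -207.56590270996094 (61.08860778808594, 125.65757751464844) 75.18492126464844
[ 0.5525 -0.2078] -0.24983360309268682
along -0.0065669117017984275 lateral -0.0016538483190976351
time: 20.95
tcp_pos: [0.5631, -0.0083, 0.0157]
ft_force: [0.1, 0.0, 0.4]
width: 0.998
```

```bash
python3 -m handwheel '[[[0,0,0,0,0,0,0],[0,0,0,0,0,0,1],[0,0,0,0,0,0,1],[0,0,0,0,0,0,1],[0,0,0,0,0,0,1],[0,0,0,0,0,0,1],[0,0,0,0,0,0,1]]]' 25 | egrep 'tcp|ft|wid|time'
python3 -m handwheel '[[[0,0,0,0,-0.01,0,1],[0,0,0,0,-0.03,0,1],[0,0,0,0,-0.06,0,1],[0,0,0,0,-0.09,0,1],[0,0,0,0,-0.12,0,1],[0,0,0,0,-0.14,0,1],[0,0,0,0,-0.145,0,1],[0,0,0,0,-0.145,0,1]]]' | egrep 'tcp|ft|wid|time'
python3 - <<'E'
from h import *
delta([.5475,-.2047,.16],1.3258)
E
```

```text
time: 21.53
tcp_pos: [0.563, -0.0081, 0.0158]
ft_force: [-1.8, 1.2, 5.8]
width: 0.68
time: 22.2
tcp_pos: [0.5629, -0.0081, 0.1612]
ft_force: [0.5, 0.0, -3.7]
width: 0.677
turn [-0.     -0.0417  0.0018] shift [ 0.0408  0.0012 -0.1929] t 22.2 tcp [ 0.5629 -0.0081  0.1612]
```

```bash
python3 -m handwheel '[[[0,0,0,0.005,0,-0.02,1],[0,0,0,0.012,0,-0.05,1],[0,0,0,0.02,0,-0.09,1],[0,0,0,0.028,0,-0.13,1],[0,-0.02,0,0.036,0,-0.165,1],[0,-0.042,0,0.04,0,-0.188,1],[0,-0.042,0,0.041,0,-0.193,1],[0,-0.042,0,0.041,0,-0.193,1],[0,-0.042,0,0.041,0,-0.193,1]]]' | egrep 'tcp|ft|wid|time'
python3 -m handwheel '[[[0,0,0,0,0.01,0,1],[0,0,0,0,0.03,0,1],[0,0,0,0,0.05,0,1],[0,0,0,0,0.067,0,1],[0,0,0,0,0.076,0,1],[0,0,0,0,0.078,0,1],[0,0,0,0,0.078,0,1],[0,0,0,0,0.078,0,1]]]' | egrep 'tcp|ft|wid|time'
python3 - <<'E'
from h import *
delta([.5620,-.2083,.082],1.3258)
E
```

```text
time: 22.95
tcp_pos: [0.547, -0.2038, 0.1589]
ft_force: [0.4, 0.1, -3.1]
width: 0.678
time: 23.62
tcp_pos: [0.5479, -0.2046, 0.0831]
ft_force: [-0.5, 0.1, -2.8]
width: 0.677
turn [0.0004 0.0007 0.0013] shift [ 0.0145  0.0011 -0.0002] t 23.6167 tcp [ 0.5479 -0.2046  0.0831]
```

```bash
python3 -m handwheel '[[[0,0,0,0.003,0.001,0,1],[0,0,0,0.006,0.002,0,1],[0,0,0,0.008,0.002,0,1],[0,0,0,0.009,0.002,0,1],[0,0,0,0.009,0.002,0,1]]]' | egrep 'tcp|ft'
for i in 1 2 3; do python3 -m handwheel '[[[0,0,0,0.001,0,0,1],[0,0,0,0.001,0,0,1]]]' | egrep 'tcp|ft'; done
```

```text
tcp_pos: [0.5564, -0.2071, 0.0804]
ft_force: [0.9, -1.1, -3.0]
tcp_pos: [0.5572, -0.2072, 0.0803]
ft_force: [0.1, 0.2, -3.4]
tcp_pos: [0.5582, -0.2075, 0.0803]
ft_force: [-0.3, -0.1, -3.5]
tcp_pos: [0.5592, -0.2078, 0.0803]
ft_force: [-0.3, -0.3, -2.8]
```

```bash
for i in 1 2; do python3 -m handwheel '[[[0,0,0,0.001,0,0,1],[0,0,0,0.001,0,0,1]]]' | egrep 'tcp|ft'; done
```

```text
tcp_pos: [0.5602, -0.208, 0.0803]
ft_force: [0.0, 0.4, -4.3]
tcp_pos: [0.5611, -0.2082, 0.0803]
ft_force: [0.8, -0.6, -2.5]
```

```bash
for i in 1 2; do python3 -m handwheel '[[[0,0,0,0.001,0,0,1],[0,0,0,0.001,0,0,1]]]' | egrep 'tcp|ft'; done
```

```text
tcp_pos: [0.562, -0.2084, 0.0802]
ft_force: [-0.7, 1.0, -3.6]
tcp_pos: [0.5621, -0.2083, 0.0801]
ft_force: [-5.6, 1.9, -0.9]
```

```bash
python3 -m handwheel '[[[0,0,0,-0.0005,0.0005,0,1],[0,0,0,-0.0005,0.001,0,1],[0,0,0,-0.0005,0.001,0,1]]]' | egrep 'tcp|ft'; python3 -m handwheel '[[[0,0,0,0,0.0005,0,1],[0,0,0,0,0.0005,0,1]]]' | egrep 'tcp|ft'
```

```text
tcp_pos: [0.5621, -0.2083, 0.0791]
ft_force: [-5.1, 2.9, -0.1]
tcp_pos: [0.5621, -0.2084, 0.0789]
ft_force: [-6.0, 2.9, 0.7]
```

```bash
python3 -m handwheel '[[[0,0,0,0,0.0005,0,1],[0,0,0,0,0.0005,0,1]]]' | egrep 'tcp|ft'
```

```text
tcp_pos: [0.5621, -0.2084, 0.0788]
ft_force: [-6.3, 2.7, 4.7]
```

```bash
python3 -m handwheel '[[[0,0,0,0,-0.0007,0,1],[0,0,0,0,-0.0007,0,-0.45],[0,0,0,0,-0.0007,0,-0.6],[0,0,0,0,-0.0007,0,-1],[0,0,0,0,-0.0007,0,-1],[0,0,0,0,-0.0007,0,-1],[0,0,0,0,-0.0007,0,-1]]]' | egrep 'tcp|ft|wid'
python3 -m handwheel '[[[0,0,0,0,-0.01,0,-1],[0,0,0,0,-0.03,0,-1],[0,0,0,0,-0.055,0,-1],[0,0,0,-0.03,-0.07,0,0],[0,0,0,-0.07,-0.07,0,1],[0,0,0,-0.105,-0.07,0,1],[0,0,0,-0.11,-0.05,0,1],[0,0,0,-0.11,-0.025,0,1],[0,0,0,-0.11,-0.004,0,1],[0,0,0,-0.11,-0.004,0,1]]]' 20 | egrep 'tcp|ft|wid|time'
```

```text
tcp_pos: [0.5626, -0.2086, 0.0791]
ft_force: [0.1, 0.2, -0.1]
width: 0.997
time: 27.2
tcp_pos: [0.4543, -0.181, 0.0808]
ft_force: [0.4, 0.1, 0.2]
width: 0.495
```

```bash
python3 -m handwheel '[[[0,0,0,0.005,0,0,1],[0,0,0,0.011,0,0,1],[0,0,0,0.017,0,0,1],[0,0,0,0.022,0,0,1],[0,0,0,0.026,0,0,1],[0,0,0,0.028,0,0,1],[0,0,0,0.029,0,0,1],[0,0,0,0.029,0,0,1]]]' | egrep 'tcp|ft|wid'
for i in 1 2 ; do python3 -m handwheel '[[[0,0,0,0.001,0,0,1],[0,0,0,0.001,0,0,1]]]' | egrep 'tcp|ft'; done
```

```text
tcp_pos: [0.484, -0.1889, 0.083]
ft_force: [-1.0, -0.7, 0.1]
width: 0.003
tcp_pos: [0.4847, -0.1891, 0.0829]
ft_force: [-0.6, 0.8, 0.8]
tcp_pos: [0.4847, -0.189, 0.0829]
ft_force: [-6.9, 1.2, 4.3]
```

```bash
for i in 1 2; do python3 -m handwheel '[[[0,0,0,0.001,0,0,1],[0,0,0,0.001,0,0,1]]]' | egrep 'tcp|ft'; done
```

```text
tcp_pos: [0.4847, -0.189, 0.0829]
ft_force: [-15.0, 2.9, 10.3]
tcp_pos: [0.4848, -0.189, 0.0829]
ft_force: [-19.8, 4.0, 14.6]
```

Carton is hard against the stop. Back off, retreat, and check.

```bash
python3 -m handwheel '[[[0,0,0,-0.01,0,0,1],[0,0,0,-0.03,-0.01,0,1],[0,0,0,-0.06,-0.05,0.01,1],[0,0,0,-0.07,-0.09,0.03,1],[0,0,0,-0.07,-0.13,0.06,1],[0,0,0,-0.07,-0.15,0.1,1],[0,0,0,-0.07,-0.16,0.14,1],[0,0,0,-0.07,-0.16,0.18,1],[0,0,0,-0.07,-0.16,0.22,1],[0,0,0,-0.07,-0.16,0.25,1]]]' | egrep 'tcp|ft|time'
python3 - <<'E'
from h import *
t=read_camera("top"); s=read_camera("scene"); cv2.imwrite("pics/t11.png",t[:,:,::-1]); cv2.imwrite("pics/s11.png",s[:,:,::-1])
T=cv2.resize(t[100:280,180:460],(800,514))[:,:,::-1]
a=cv2.resize(t[140:265,360:460],(320,400),interpolation=cv2.INTER_CUBIC); b=cv2.resize(s[150:250,90:210],(480,400),interpolation=cv2.INTER_CUBIC)
d=cv2.resize(t[100:285,180:460],(304,200)); e=cv2.resize(s[140:320,160:460],(333,200)); f=np.zeros((200,163,3),np.uint8)
cv2.imwrite("pics/fin.png",np.vstack([np.hstack([a,b]),np.hstack([d,e,f])])[:,:,::-1])
c=get_calibration("top"); h=cv2.cvtColor(t,cv2.COLOR_RGB2HSV)[150:245,375:445]
m=(h[...,1]<60)&(h[...,2]>110); k,lab,st,_=cv2.connectedComponentsWithStats(m.astype(np.uint8)); i=1+st[1:,4].argmax(); v,u=np.where(lab==i)
w=ray(c,np.c_[u+375,v+150],.108)[:,:2]; m0=w.mean(0); _,_,V=np.linalg.svd(w-m0); d=V[0]*np.sign(V[0][0]); q=(w-m0)@d
print(len(u),m0,np.arctan2(d[1],d[0]),m0+d*q.min(),m0+d*q.max(),np.ptp(q))
e=m0-[.5593,-.2078]; n=np.array([np.cos(.245),-np.sin(.245)]); print("along",e@n,"lateral",e@[-n[1],n[0]])
E
```

```text
time: 29.37
tcp_pos: [0.4796, 0.0676, 0.2438]
ft_force: [-0.1, -0.1, -0.1]
544 [ 0.5592 -0.2099] -0.24557315650779493 [ 0.491  -0.1928] [ 0.6278 -0.227 ] 0.14099759467995243
along 0.0004421034335375558 lateral -0.00200364994395266
```

View pics/fin.png

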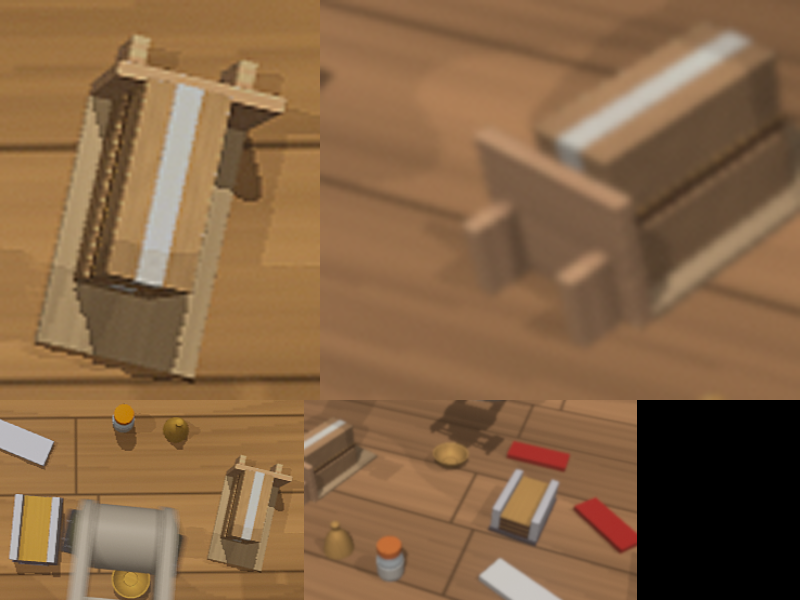

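```bash
python3 -m handwheel '[[[0,0,0,0,0,0,1],[0,0,0,0,0,0,1],[0,0,0,0,0,0,1]]]' | egrep 'ft|time'; python3 -c "
from station import ctrl; print(ctrl.close_job())"
```

```text
time: 29.72
ft_force: [-0.1, -0.6, -0.2]
the job is handed in; nothing more can be done
None
```

The order is made up and handed in at about 30 s of robot time. The top plinth board lies flat on the base carton, and the loose carton stands on top of the board.

I pushed the board about 57 mm out over the front lip, took it by that end and set it on the base carton. Then I set the loose carton on the board. I tapped each one's near end afterwards. Both were stiff at once, at about 20 N, so both are against the stop.

**Last checks:**
- **Squareness:** from the top camera, the board sits at -0.250 rad and the top carton at -0.246 rad. The base carton measured about -0.245 to -0.248 rad before anything was placed on it.
- **Sideways offset:** the board and top carton each read about 2 mm to the robot's right of the base carton's middle line. That is about the calibration error, so I did not correct it.
- **Base carton:** I took its position from the first picture and did not measure it again after stacking.
- **Everything else:** the other three boards are in the rack, and the bell, jar, bowl and look-alikes appear unmoved.

**Disagreement:** `ctrl.tip_extent` says the fingertips are 25 mm ahead of the TCP, but they turned out to be about 2 mm behind its reported position. My first push therefore passed over the board without moving it. I found the real height by touching the board's top at about 2 N, then used that for every later move.

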